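# Unlatch the sprung pin and take the filter carrier off the optics bench

## Task

Pull up the red T-handle of the sprung locking pin and twist it about a quarter turn so that it stays latched open by itself. Then draw the filter carrier out of the open end of its slide holder and set it down gently, upright and flat, in the blue tray. Leave the pin latched open, and do not disturb the lens, the bottle or the screwdriver.

Things in the scene. Friction and masses are not known exactly. Their poses are not given: they have to be found in the camera images.
- holder: Black slide holder fixed to the table, base 150 x 100 x 12 mm (x, y, z); origin: centre of its underside. A channel 64 mm wide, floor at z = 12 mm, runs along its x axis; open end at -x (towards the robot), stop at +x. From x = -5 to +75 mm steel walls with lips (undersides z = 22, tops 28, 52 mm apart) hold the carrier's foot down; from x = -65 to -5 mm only kerbs 18 mm high.
- bridge_top (a point): Point on the plunger's vertical axis (holder x = 48 mm, y = 0), 40 mm above the table, on top of the aluminium bridge that spans the channel (x from 28 to 68 mm, 88 mm wide). Two steel cheeks stand on it beside the axis: 24 mm long, tops at z = 52 mm, 26 mm wide overall, with an 8 mm slot along x between them.
- pull (a joint): Lift of the plunger, m: 0 = down, pin locked in the carrier; 0.016 = end of travel. Its spring pushes down with 9 N at 0, 15 N at full travel. A cross pin under the T-handle lies in the slot between the cheeks and bars turning until the lift is about 0.011. Lifted beyond that and turned, it rests on the cheeks: released, the plunger stays latched at about 0.0105, its pin clear of the carrier.
- twist (a joint): Turn of the T-handle about the vertical, rad: 0 = bar along the holder's x axis (as it starts, within 0.1), positive anticlockwise seen from above, stops at -1.6 and +1.6. Either way will do; beyond about 0.5 it latches, a quarter turn is usual. It turns easily once lifted.
- t_handle (a point): Centre of the red T-handle's bar: 42 mm long (along the point's x axis), 12 mm wide (y), 20 mm tall. With the plunger down it is 82 mm above the table; below the bar is only a 7 mm stem, down to the cheeks. Rises and turns with the plunger.
- carrier: Loose filter carrier, about 0.25 kg: aluminium foot 124 x 60 x 8 mm (x, y, z), an upright black frame with amber window on it. Origin: centre of the foot's underside. Hole for the pin at x = +48 mm. It starts in the holder's channel, at holder x = 0, y = 0, z = 12 mm, same axes, 2 mm play at each side. Slid about 70 mm towards the holder's -x its foot is clear of the lips and it can be lifted.
- frame_top (a point): Middle of the top edge of the carrier's black frame, 62 mm above the foot's underside, at carrier x = -32 mm, y = 0; axes as the carrier's. The frame is 50 mm long (x), 12 mm thick (y), 54 mm tall above the foot: pinch it across y from above.
- tray: Blue open tray fixed to the table, 200 mm (x) by 136 mm (y) outside, walls 4 mm thick, 16 mm high, floor 4 mm thick. Origin: centre of its underside. The carrier fits lengthwise along the tray's x axis, either way round.
- lens: Bystander: round black lens mount, disc 72 mm across on a post and round foot 60 mm across, 136 mm tall. Origin: centre of the underside.
- cleaner: Bystander: white bottle with blue cap, 44 mm across, 110 mm tall. Origin: centre of the underside.
- driver: Bystander: screwdriver about 170 mm long lying along its x axis on the table. Origin: under its middle.
There are look-alikes about, which are no part of the job. Leave any orange or purple look-alike of the holder alone. Leave any pink look-alike of the carrier alone.

How it is judged:
On the way, in this order (a step that is already met when the one before it is completed fails the run):
1. the plunger is lifted, twisted and let go, and stays latched open with the carrier still in place (value of joint pull above 0.0085 m and (value of joint twist above 0.5 rad or value of joint twist below -0.5 rad) and contact force between the fingers and anything else below 0.5 N and x of carrier in the frame of holder above -0.012 m), for 0.2 s.
2. the carrier is drawn out towards the open end until clear of the lips (x of carrier in the frame of holder below -0.066 m), for 0.1 s.
At the end, for the whole second after the job is handed in: The carrier stands at rest, upright (within 0.05 rad) and flat on the tray's floor (underside within 4 mm of it), inside the tray's walls, and the plunger is still latched open (lift over 8.5 mm, handle turned more than 0.5 rad either way) (value of joint pull above 0.0085 m and (value of joint twist above 0.5 rad or value of joint twist below -0.5 rad) and x of carrier in the frame of tray between -0.05 and 0.05 m and y of carrier in the frame of tray between -0.05 and 0.05 m and z of carrier in the frame of tray below 0.008 m and angle between carrier's own z axis and vertical below 0.05 rad and linear speed of carrier below 0.02 m/s); the robot touches nothing.
It fails at once if a bystander (lens, bottle, screwdriver) moved more than 20 mm (distance of any of lens, cleaner, driver from where it was at the start of the episode above 0.02 m).
It fails at once if the carrier tipped by more than 0.5 rad (angle between carrier's own z axis and vertical above 0.5 rad).
It fails at once if the carrier dropped into the tray instead of being set down (moving faster than 0.5 m/s within 30 mm of the tray's floor) (x of carrier in the frame of tray between -0.15 and 0.15 m and y of carrier in the frame of tray between -0.12 and 0.12 m and z of carrier in the frame of tray below 0.034 m and linear speed of carrier above 0.5 m/s).
It also fails if it takes over 61 s, if anything falls off the work surface, if the arm or the gripper's body presses on something with over 40 N, if the wrist force passes 120 N, or if a joint passes its speed limit or range.

## Robot

A 6-joint arm with a two-finger parallel gripper is mounted at the origin on the work surface. World frame = base frame: x ahead of the robot, y to its left, z up, the work surface at z = 0. Lengths are in m, angles in rad, forces in N, time in s.
With the tool pointing down it reaches from about 0.325 to 0.775 m from the base axis. Payload 5.5 kg.
Tool frame: the origin (TCP) lies at the very end of the fingers, on their centre line; the grasp point (between the pads) lies 19 mm behind it; z points along the fingers, y is the direction in which the jaws open and shut (so a half turn about z gives the same grasp; the last joint's range is limited). The gripper opens to 85 mm and grips with 20 to 120 N. Pads are 22 mm wide; open, the fingers measure 114 mm over their backs; the gripper's body (76 mm by 85 mm) begins 54 mm behind the grasp point. The pads swing forward as they close: fully open they stand 13 mm farther back than shut.
Start: joints at [1.188, 0.091, 1.231, -0, 1.82, -0.057], TCP at [0.192, 0.568, 0.231] pointing down, gripper open.
Joint ranges: [-2.87, 2.87], [-0.86, 2.18], [0.17, 2.46], [-1.51, 4.65], [0.06, 2.69], [-2.65, 2.65]. Speed limits (rad/s): [2.57, 2.57, 3.01, 3.14, 3.14, 3.14].

## Interface

Orientations are given as a unit quaternion [x, y, z, w].
In Python, from station import manip, optics, read_t, read_joint_positions, read_joint_velocities, read_joint_torque, read_ee_pos, read_tcp_rot, read_wrist_force, read_moment, read_gripper_width gives the robot as it stands. Calls block until the motion is done:
- manip.reach(position, orientation): joint-space move of the TCP to a pose.
- manip.line_to(position, attitude=None, speed=0.15): straight line of the TCP; attitude=None keeps the orientation; speed is the mean speed in m/s.
- manip.movej(angles): joint-space move.
- manip.set_gripper(opening, squeeze=None): finger opening in m; squeeze is the grip in N (None keeps the last); returns when the fingers have stopped.
- manip.pause(seconds).
- manip.inverse_kinematics(position, orientation): joint angles nearest the present ones, or None.
- optics.grab_frame(name): name is "side" or "top" or "wrist"; returns the picture (384x512x3 uint8, red, green, blue); there is no depth.
- optics.calibration(name): a dict with "vfov" (degrees; the focal length in pixels is half the picture's height over the tangent of half this angle, whatever the lens; pixels are square), "cx", "cy" (the principal point, pixels), "D" ([k1, k2, p1, p2, k3] as OpenCV has them; the pictures are not rectified), "rvec" (rotation vector, rad) and "tvec" (3), from world to camera coordinates, as OpenCV has them. Camera axes: x right, y down, z forward; pixel columns grow to the right and rows downward; lengths in m; the calibration is good to about 2 mm. A picture is of the moment at which its call begins: read the wrist's pose just before it. calibration takes no time and is no camera call; for the wrist camera it gives the pose at the moment of the call.
A pose or a line that the arm cannot do raises manip.MotionError and nothing moves.
- manip.finish_job(): hands the job in, once; it reports no verdict.
Readings, each from a call of its own:
- read_t(): time.
- read_joint_positions(): joint angles.
- read_joint_velocities(): joint speeds.
- read_joint_torque(): joint torques, N m.
- read_ee_pos(): TCP position.
- read_tcp_rot(): TCP orientation.
- read_wrist_force(): force on the tool from outside, world axes, zero at the start.
- read_moment(): the same for the moment, N m.
- read_gripper_width(): finger opening in m.
Only numpy, scipy, OpenCV 4.12 (cv2) and the standard library are available. Lean on these libraries where they do the work, as an engineer would, in place of code of your own. Each camera call takes 0.05 s, during which the arm holds its last target. There are 200 camera calls.

## Working session

There is one attempt and no reset: what is moved stays moved. The work goes in short steps, each a Python script; the robot and the scene stay as the last script left them, time stands still between calls to the robot, and variables do not carry over. Pictures are saved under pics/ and viewed, about 8 in all and at most 12, crops included, and the job is handed in when it is done.

```bash
mkdir -p pics; ls
cat > h.py <<'E'
import numpy as np, cv2
from station import *
def cam(n):
    c=optics.calibration(n); f=192/np.tan(np.radians(c["vfov"])/2)
    K=np.array([[f,0,c["cx"]],[0,f,c["cy"]],[0,0,1.]])
    return K,np.array(c["D"],float),np.array(c["rvec"],float),np.array(c["tvec"],float)
def ray(c,px):
    K,D,r,t=c; p=cv2.undistortPoints(np.array(px,float).reshape(-1,1,2),K,D).reshape(-1,2)
    R=cv2.Rodrigues(r)[0]; d=np.c_[p,np.ones(len(p))]@R
    return -R.T@t.ravel(), d
def onz(c,px,z):
    o,d=ray(c,px); return o+d*((z-o[2])/d[:,2])[:,None]
def proj(c,P):
    return cv2.projectPoints(np.array(P,float).reshape(-1,1,3),c[2],c[3],c[0],c[1])[0].reshape(-1,2)
def save(n,im): cv2.imwrite("pics/"+n+".png",im[:,:,::-1])
E
python3 - <<'E'
from h import *
for n in("top","side"):
    im=optics.grab_frame(n); np.save(n+".npy",im); save(n,im); c=cam(n); print(n,ray(c,[[256,192]]))
a=np.vstack([np.load("top.npy"),np.load("side.npy")]);
print(read_t())
E
```

```text
pics
top (array([ 0.2734861 , -0.00601983,  1.1954246 ]), array([[ 0.22188556, -0.01990792, -0.97508077]]))
side (array([ 0.50234567, -0.68607397,  0.65833158]), array([[ 0.00843699,  0.75483051, -0.655872  ]]))
0.1
```

View pics/top.png

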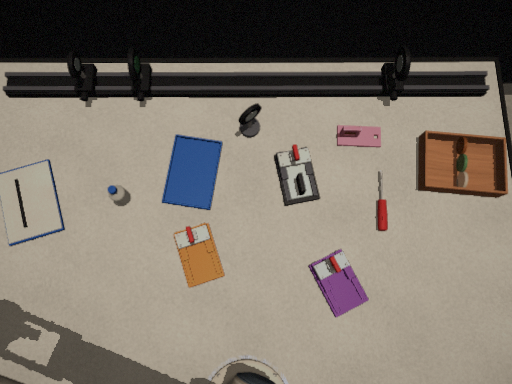

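View pics/side.png

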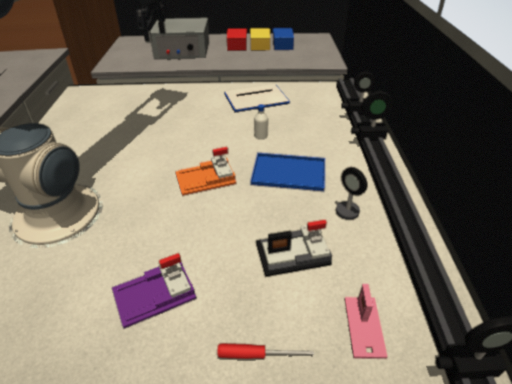

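The target is the black holder, in the top view at about (297,177) with its red bar at (296,152). It is the only one with a black base and a carrier with amber window in it. The look-alikes are orange (200,255), purple (338,283) and a pink carrier (358,136). The tray is blue at (193,172). I'll measure these next.

Run:
```python
from h import *
def red(im): 
    h=cv2.cvtColor(im,cv2.COLOR_RGB2HSV); return (((h[...,0]<6)|(h[...,0]>174))&(h[...,1]>190)&(h[...,2]>100)).astype(np.uint8)
T=np.load("top.npy");S=np.load("side.npy");ct,cs=cam("top"),cam("side")
def cen(m,box):
    x0,y0,x1,y1=box; mm=np.zeros_like(m); mm[y0:y1,x0:x1]=m[y0:y1,x0:x1]; ys,xs=np.nonzero(mm); print(len(xs)); return xs,ys,[xs.mean(),ys.mean()]
xs,ys,pt=cen(red(T),(280,140,315,165)); _,_,ps=cen(red(S),(300,215,332,233))
print("handle top@.087",onz(ct,[pt],.087),"px",pt,ps)
o1,d1=ray(ct,[pt]);o2,d2=ray(cs,[ps]);A=np.c_[d1[0],-d2[0]];s=np.linalg.lstsq(A,o2-o1,rcond=None)[0];print("tri",o1+d1[0]*s[0],o2+d2[0]*s[1])
# holder base outline
g=T.max(2); m=(g<60).astype(np.uint8); m[:, :268]=0;m[:,325:]=0;m[:135]=0;m[212:]=0
m=cv2.morphologyEx(m,cv2.MORPH_CLOSE,np.ones((3,3)))
c=max(cv2.findContours(m,0,2)[0],key=cv2.contourArea); r=cv2.minAreaRect(c); b=cv2.boxPoints(r);print(b); print(onz(ct,b,.012))
h=cv2.cvtColor(T,cv2.COLOR_RGB2HSV); m=((h[...,0]>100)&(h[...,0]<130)&(h[...,1]>150)).astype(np.uint8); m[:,:150]=0;m[:,235:]=0
c=max(cv2.findContours(m,0,2)[0],key=cv2.contourArea);b=cv2.boxPoints(cv2.minAreaRect(c));w=onz(ct,b,.016);print("tray",b,w,w.mean(0),np.linalg.norm(np.diff(w,axis=0),axis=1))
for n,p in(("lens",(250,130)),("bottle",(118,195)),("driver",(382,200))):print(n,onz(ct,[p],0.0))
save("crop",cv2.resize(np.hstack([T[130:215,260:335],S[205:290,250:340]]),None,fx=4.5,fy=4.5,interpolation=2))
```

```text
23
103
handle top@.087 [[ 0.63599454 -0.13263474  0.087     ]] px [np.float64(294.7826086956522), np.float64(151.56521739130434)] [np.float64(316.3009708737864), np.float64(224.6893203883495)]
tri [ 0.63672054 -0.13288831  0.08478015] [ 0.63514521 -0.13302822  0.08428093]
[[273.14737 154.64835]
 [307.07663 146.93713]
 [318.78586 198.45776]
 [284.8566  206.16898]]
[[ 0.65145157 -0.07953667  0.012     ]
 [ 0.6742927  -0.17661374  0.012     ]
 [ 0.52413697 -0.20408218  0.012     ]
 [ 0.50253946 -0.10958693  0.012     ]]
tray [[161.76799 201.776  ]
 [174.152   133.664  ]
 [221.49599 142.272  ]
 [209.11198 210.384  ]] [[0.51469368 0.22971489 0.016     ]
 [0.71339614 0.20297967 0.016     ]
 [0.68729305 0.06728543 0.016     ]
 [0.49035874 0.09888381 0.016     ]] [0.6014354  0.14971595 0.016     ] [0.20049299 0.13818212 0.19945321]
lens [[ 0.73038117 -0.0141227   0.        ]]
bottle [[0.53756181 0.35614787 0.        ]]
driver [[ 0.52199651 -0.38251813  0.        ]]
```

View pics/crop.png

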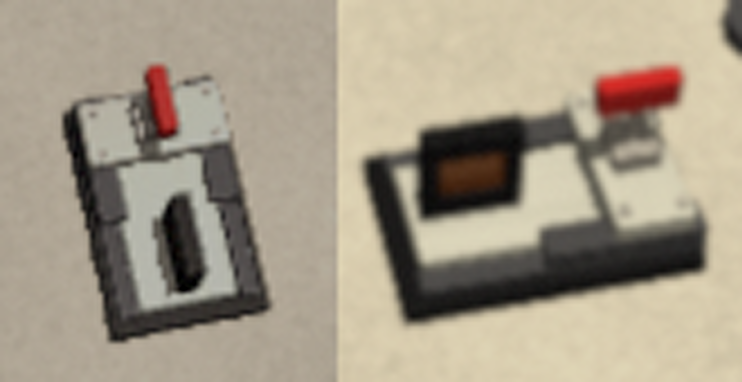

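This is the right assembly: black base, plain carrier with amber window, red bar along the channel (crop (160,100) in the top half, (640,90) in the side half). I'll go above it for one close look.

```bash
cat >> h.py <<'E'
from scipy.spatial.transform import Rotation as Ro
def down(yaw): return (Ro.from_euler('z',yaw)*Ro.from_euler('x',np.pi)).as_quat()
E
python3 - <<'E'
from h import *
for y in(.195,.195+np.pi,.195+1.4,.195-1.4,.195+np.pi-1.4,.195+np.pi+1.4):
    q=manip.inverse_kinematics([.636,-.133,.2],down(y)); print(round(y,2),None if q is None else np.round(q,2))
manip.reach([.57,-.146,.28],down(.195)); 
c=cam("wrist");im=optics.grab_frame("wrist");np.save("w1.npy",im)
print(read_t(),read_ee_pos(),ray(c,[[256,192]]))
for p in([.636,-.133,.092],[.588,-.1425,.012]):print(proj(c,[p]))
save("w1",im)
E
```

```text
0.2 [-0.26  0.22  1.14 -0.    1.78  1.12]
3.34 [-0.26  0.22  1.14  0.    1.78 -2.02]
1.59 [-0.26  0.22  1.14  0.    1.78 -0.28]
-1.2 [-0.26  0.22  1.14 -0.    1.78  2.52]
1.94 [-0.26  0.22  1.14  0.    1.78 -0.62]
4.74 None
3.0 [ 0.57019953 -0.14518454  0.27996193] (array([ 0.63771132, -0.13295282,  0.42264484]), array([[-0.27835814, -0.04929112, -0.95929311]]))
[[257.42822442 110.22244981]]
[[257.45663214 145.08987592]]
```

View pics/w1.png

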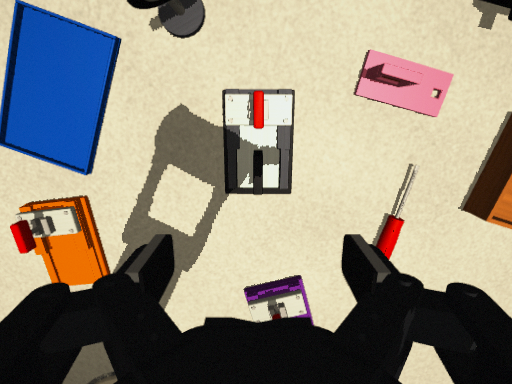

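The wrist view shows the black holder centred at (258,142), the red bar at (259,108) and the frame top at (258,170), with the purple and orange look-alikes well away. I'll measure the bar and frame, then do the pin.

Run:
```python
from h import *
im=np.load("w1.npy"); c=cam("wrist")
h=cv2.cvtColor(im,cv2.COLOR_RGB2HSV).astype(int)
m=((((h[...,0]<6)|(h[...,0]>174))&(h[...,1]>190)&(h[...,2]>100))).astype(np.uint8); m[:80]=0;m[135:]=0;m[:,:235]=0;m[:,285:]=0
b=cv2.boxPoints(cv2.minAreaRect(max(cv2.findContours(m,0,2)[0],key=cv2.contourArea)));w=onz(c,b,.092);print("bar",b.tolist(),w,w.mean(0))
g=im.max(2); m=(g<35).astype(np.uint8); m[:145]=0;m[191:]=0;m[:,:248]=0;m[:,:]*=1;m[:,270:]=0
b=cv2.boxPoints(cv2.minAreaRect(max(cv2.findContours(m,0,2)[0],key=cv2.contourArea)));w=onz(c,b,.074);print("frame",b.tolist(),w,w.mean(0))
m=(g<75).astype(np.uint8); m[:86]=0;m[197:]=0;m[:,:218]=0;m[:,300:]=0
ys,xs=np.nonzero(m); 
for px in([[223,89]],[[294,89]],[[226,193]],[[291,193]]): print(onz(c,px,.012))
save("w1c",cv2.resize(im[75:205,205:310],None,fx=5,fy=5)[:600])
```

```text
bar [[254.0, 91.0], [263.0, 91.0], [263.0, 127.0], [254.0, 127.0]] [[ 0.65542978 -0.12532268  0.092     ]
 [ 0.65736609 -0.13507436  0.092     ]
 [ 0.61908217 -0.1428718   0.092     ]
 [ 0.61708385 -0.1328103   0.092     ]] [ 0.63724047 -0.13401979  0.092     ]
frame [[253.0, 151.0], [262.0, 151.0], [262.0, 182.0], [253.0, 182.0]] [[ 0.58733084 -0.13713772  0.074     ]
 [ 0.58948471 -0.14798207  0.074     ]
 [ 0.55095885 -0.15580027  0.074     ]
 [ 0.54873943 -0.14462978  0.074     ]] [ 0.56912846 -0.14638746  0.074     ]
[[ 0.6540642 -0.0812916  0.012    ]]
[[ 0.67301103 -0.17671315  0.012     ]]
[[ 0.50818758 -0.11003929  0.012     ]]
[[ 0.52728319 -0.20613787  0.012     ]]
```

Run:
```python
from h import *
y=.195; P=np.array([.636,-.1335,0])
manip.set_gripper(.05,60)
manip.reach(P+[0,0,.15],down(y))
manip.line_to(P+[0,0,.064],down(y),.08)
print(read_ee_pos(),read_wrist_force())
manip.set_gripper(0.0,70); print(read_t(),read_gripper_width(),read_wrist_force())
for dz in(.007,.0145):
    manip.line_to(P+[0,0,.064+dz],down(y),.04); print(dz,read_ee_pos(),read_wrist_force(),read_gripper_width())
```

```text
[ 0.63645661 -0.13364338  0.06492566] [-0.20066654  0.49352162 -0.15631909]
5.7417 0.010939824083681098 [-1.55257855  3.08279612  4.06267546]
0.007 [ 0.63592152 -0.13301732  0.06863721] [  5.1227689    1.90869939 -10.77956917] 0.011041257278856019
0.0145 [ 0.63588102 -0.13300979  0.07551999] [  6.94919784   1.47902292 -13.50577868] 0.010320427978430944
```

Run:
```python
from h import *
y=.195; P=np.array([.636,-.1335,0])
for z in(.0805,.0825):
    manip.line_to(P+[0,0,z],down(y),.03); manip.pause(.2); print(z,read_ee_pos(),read_wrist_force(),read_gripper_width())
for k in(.25,.5,.9,1.3,1.5):
    manip.line_to(P+[0,0,.0825],down(y+k),.03) if 0 else manip.reach(P+[0,0,.0825],down(y+k))
    f=Ro.from_quat(read_tcp_rot()).as_matrix()[:,0]; print(k,np.arctan2(f[1],f[0])-y,read_ee_pos(),read_wrist_force(),read_moment())
    if abs(read_moment()[2])>1.5: break
print(read_t())
```

```text
0.0805 [ 0.63585996 -0.13299087  0.07702587] [  7.61228644   2.03120821 -14.30323098] 0.010703623634080816
0.0825 [ 0.6358549  -0.13301964  0.07885709] [  7.60861309   1.95532663 -13.7933156 ] 0.010539083701053564
0.25 0.25063368969935224 [ 0.63595365 -0.13317721  0.07893956] [  8.34308475   2.47941654 -13.94705041] [ 0.1575575  -1.47211328  0.02332697]
0.5 0.5005089964067775 [ 0.63607072 -0.13329818  0.07899516] [  7.37767723   1.36095222 -14.87597316] [ 0.09512827 -1.53519647 -0.0178831 ]
0.9 0.9003233257061476 [ 0.63632761 -0.13343348  0.07915209] [  8.32787031   1.25877543 -13.89866444] [ 0.01771745 -1.69110412  0.02848494]
1.3 1.300298744356908 [ 0.63657637 -0.13347989  0.0792462 ] [ 9.53486283e+00 -2.21299832e-03 -1.44537671e+01] [ 0.03059715 -1.80890596  0.04087095]
1.5 1.5006101830916907 [ 0.63673557 -0.13343888  0.07934744] [ 10.23961134  -0.65176658 -14.7877559 ] [ 0.01350689 -1.91111519  0.05043754]
9.25
```

Run:
```python
from h import *
y=.195+1.5; P=np.array([.636,-.1335,0])
for z in(.079,.076,.0735):
    manip.line_to(P+[0,0,z],down(y),.03); print(z,read_ee_pos(),read_wrist_force())
manip.set_gripper(.05); manip.pause(.4); print(read_wrist_force(),read_gripper_width())
manip.line_to(P+[0,0,.17],down(y),.1)
manip.reach([.57,-.146,.28],down(.195))
c=cam("wrist");im=optics.grab_frame("wrist");np.save("w2.npy",im);print(read_t())
S=optics.grab_frame("side"); 
h=cv2.cvtColor(im,cv2.COLOR_RGB2HSV).astype(int)
m=((((h[...,0]<6)|(h[...,0]>174))&(h[...,1]>190)&(h[...,2]>100))).astype(np.uint8); m[:80]=0;m[135:]=0;m[:,:225]=0;m[:,295:]=0
b=cv2.boxPoints(cv2.minAreaRect(max(cv2.findContours(m,0,2)[0],key=cv2.contourArea)));w=onz(c,b,.102);print("bar",b.tolist(),w,w.mean(0))
save("w2",np.hstack([cv2.resize(im[75:205,205:310],(404,500)),cv2.resize(S[200:290,245:345],(395,500))[:,:395]]))
```

```text
0.079 [ 0.63671779 -0.13345182  0.07596024] [  9.70050061   0.42291728 -13.20125065]
0.076 [ 0.63684652 -0.13347301  0.07509695] [ 6.82704513  0.5496073  -6.48502919]
0.0735 [ 0.63693778 -0.13349879  0.07491215] [3.37682435 2.7750363  2.55497276]
[-0.96366013  1.37258628 -0.29359292] 0.05034129215026838
13.35
bar [[238.42153930664062, 112.80901336669922], [239.19100952148438, 102.42156219482422], [276.5784606933594, 105.19100189208984], [275.8089904785156, 115.57845306396484]] [[ 0.62897382 -0.11399507  0.102     ]
 [ 0.63984039 -0.1128789   0.102     ]
 [ 0.64486632 -0.15306073  0.102     ]
 [ 0.63402057 -0.15454569  0.102     ]] [ 0.63692527 -0.1336201   0.102     ]
```

View pics/w2.png

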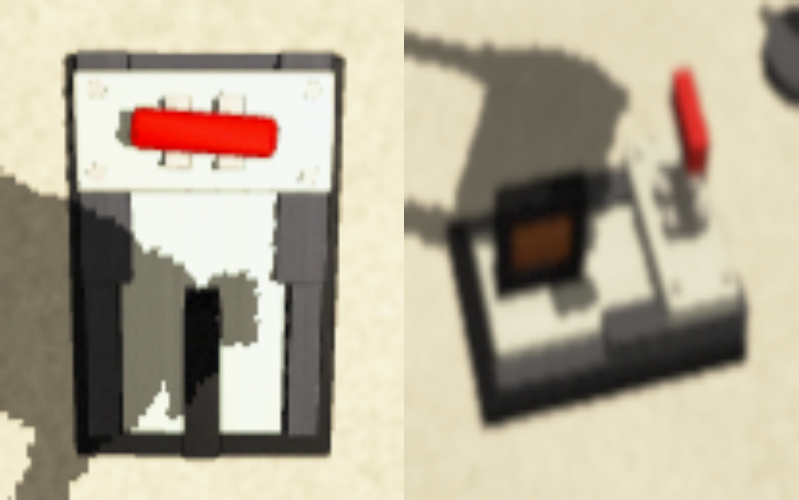

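The pin stays latched: in the wrist crop the bar now lies across the cheeks at (204,132), and the side crop shows it standing high with the carrier still in place. Next I'll draw the carrier out.

Run:
```python
from h import *
y=.195; u=np.array([np.cos(y),np.sin(y),0]); P=np.array([.5575,-.149,0])
manip.set_gripper(.04,60)
manip.reach(P+[0,0,.14],down(y))
manip.line_to(P+[0,0,.037],down(y),.1); print(read_ee_pos(),read_wrist_force())
manip.set_gripper(0.0,60); print(read_gripper_width(),read_wrist_force())
for d in(.02,.05,.078):
    manip.line_to(P-u*d+[0,0,.037],down(y),.06); f=read_wrist_force(); print(d,read_ee_pos(),f,read_gripper_width())
    if np.linalg.norm(f)>40: break
print(read_t()); im=optics.grab_frame("wrist");save("w3",im)
im=optics.grab_frame("side");save("s3",cv2.resize(im[150:330,160:400],None,fx=3,fy=3))
```

```text
[ 0.55808191 -0.14919958  0.03802771] [ 0.47048547 -0.63154387  0.63570438]
0.011470911731042428 [0.17446966 0.61524719 2.6737064 ]
0.02 [ 0.53679447 -0.15319267  0.0374221 ] [-4.95546413  0.91100765  4.85898738] 0.011409164775272316
0.05 [ 0.50778168 -0.15892053  0.03734395] [-0.72519522  0.48904986  6.58892602] 0.011530398916531721
0.078 [ 0.47991409 -0.16426943  0.0371128 ] [-2.12462539  1.30792715  7.10268598] 0.011095225837654378
17.5667
```

View pics/s3.png

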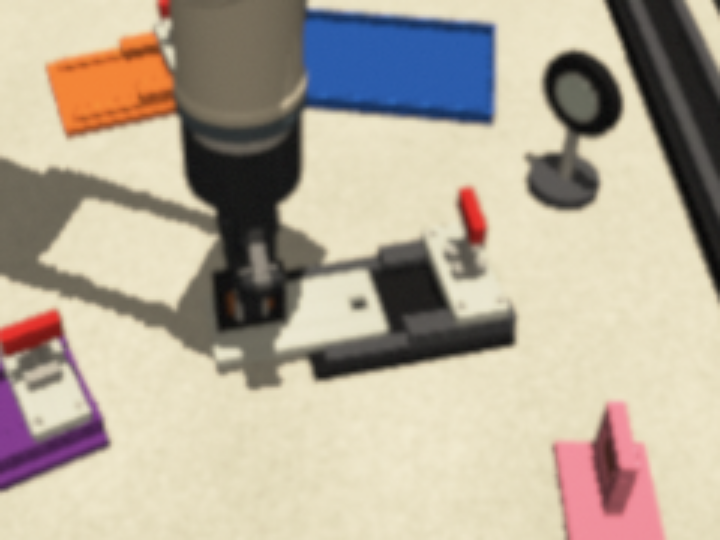

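The carrier is about 78 mm out and clear of the lips, with its hole visible at (358,302), and the latch still stands at (470,215). Next I'll lift it and carry it over to the tray.

Run:
```python
from h import *
y=.195; p=np.array(read_ee_pos()); 
manip.line_to([p[0],p[1],.06],down(y),.06); print(read_ee_pos(),read_wrist_force())
manip.line_to([p[0],p[1],.185],down(y),.12)
yt=-.146; T=np.array([.6014,.1497,0])-.032*np.array([np.cos(yt),np.sin(yt),0])
manip.line_to(T+[0,0,.185],down(yt),.12); print(read_ee_pos(),read_wrist_force(),read_gripper_width())
manip.line_to(T+[0,0,.06],down(yt),.08); print(read_ee_pos(),read_wrist_force(),read_t())
save("s4",cv2.resize(optics.grab_frame("side")[110:260,170:390],None,fx=3,fy=3))
```

```text
[ 0.47980705 -0.1642529   0.05992407] [ 1.20647359  0.10358175 -2.6774947 ]
[0.56976106 0.15401037 0.18505795] [ 0.1895337  -0.14306277 -3.42187527] 0.011408830013379292
[0.57012566 0.15444009 0.06070705] [-0.35499222  0.57069135 -2.94631895] 24.0083
```

View pics/s4.png

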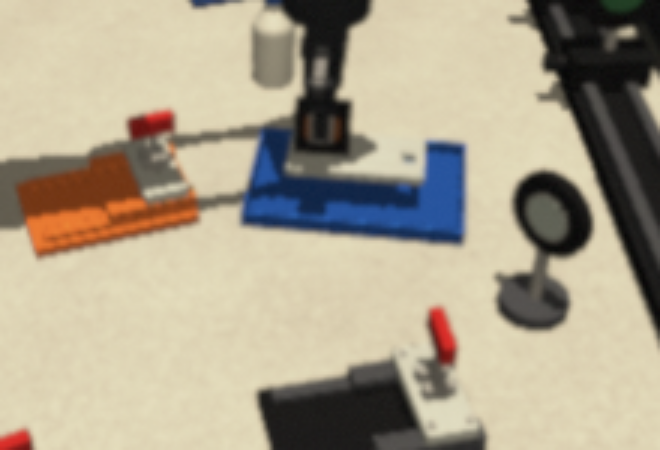

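The carrier hangs level over the tray (foot from about (285,165) to (425,165)), clear of every wall, and the pin is still latched at (440,335). I'll set it down with force checks.

Run:
```python
from h import *
yt=-.146; T=np.array([.6014,.1497,0])-.032*np.array([np.cos(yt),np.sin(yt),0])
manip.line_to(T+[0,0,.034],down(yt),.04); z=.034
while z>.0245:
    z-=.0015; manip.line_to(T+[0,0,z],down(yt),.02); manip.pause(.1); f=read_wrist_force()[2]; print(round(z,4),read_ee_pos()[2],f)
    if f>1.5: break
manip.set_gripper(.04); manip.pause(.3); print(read_wrist_force())
manip.line_to(T+[0,0,.15],down(yt),.1); 
manip.reach([.50,.0,.30],down(0)); print(read_t(),read_wrist_force())
save("t5",np.hstack([cv2.resize(optics.grab_frame("side")[130:280,230:350],(400,500)),cv2.resize(optics.grab_frame("top")[115:215,155:235],(400,500))]))
```

```text
0.0325 0.03265944924580685 -3.269214933504736
0.031 0.030934960177388195 -3.25394962655941
0.0295 0.029650009344172543 -2.3466751652663245
0.028 0.02941346036806887 5.550366199961088
[ 0.20879481  0.56047663 -0.81706953]
29.225 [-0.35272916 -0.16147288  0.18919488]
```

View pics/t5.png

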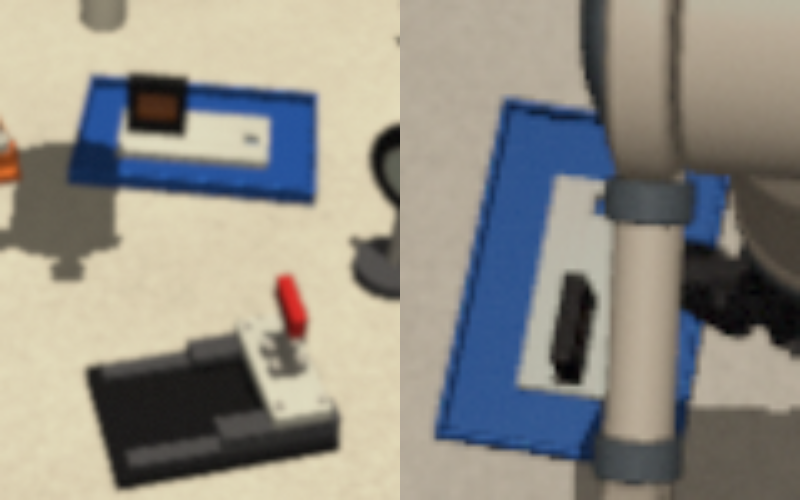

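The carrier lies flat, upright and centred in the tray, the handle is still crosswise and raised, and the lens and bottle look unmoved. Handing in.

Run:
```python
from h import *
a=np.load("top.npy").astype(int);b=optics.grab_frame("top").astype(int)
d=np.abs(a-b).sum(2)
for n,(x0,y0,x1,y1) in dict(lens=(238,100,264,138),bottle=(106,182,128,208),driver=(374,170,392,232)).items(): print(n,d[y0:y1,x0:x1].mean())
manip.finish_job(); print(read_t())
```

```text
lens 211.0597165991903
bottle 15.386363636363637
driver 15.232078853046595
the job is handed in; nothing more can be done
the job is handed in; nothing more can be done
```

The carrier is in the blue tray, the pin is latched open, and the job is handed in. It took about 29 s of the 61 s allowed; no verdict is reported.

- **Pin:** I lifted the T-handle, turned it about +1.5 rad and let go. It settled back only slightly onto the cheeks and stayed latched. The final side view still shows the bar crosswise and raised.
- **Carrier:** I drew it out about 78 mm, lifted it and lowered it onto the tray floor under force checks. First contact was about 6 N. The final pictures show it flat, upright and inside the tray walls, with the gripper clear of it.
- **Bystanders:** The last picture comparison showed almost no change at the bottle and screwdriver. At the lens it showed a large difference, most likely because the parked arm covers the lens in the top view. That check therefore says nothing about the lens. In the side views the lens stands where it was, and no arm move went near it.
- **Lift readings:** The arm sagged about 3 mm under the spring load, so I commanded a higher lift than planned to get past the cheeks.

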